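# Stack two weld fit-ups on their pin jigs

## Robot

A 6-joint arm with a two-finger parallel gripper is mounted at the origin on the work surface. World frame = base frame: x ahead of the robot, y to its left, z up, the work surface at z = 0. Lengths are in m, angles in rad, forces in N, time in s.
With the tool pointing down it reaches from about 0.2 to 0.875 m from the base axis. Payload 3.4 kg.
Tool frame: the origin (TCP) lies on the centre line of the jaws, within the pads' length; the fingertips stand 14 mm ahead of it and the grasp point (between the pads) lies 5 mm behind it (env.tips_ahead is the distance from the TCP to the fingertips, in m); z points along the fingers, y is the line along which they close (so a half turn about z gives the same grasp; the last joint's range is limited). The gripper opens to 94 mm and grips with 3 to 60 N. Pads are 16 mm wide; open, the fingers measure 119 mm over their backs; the gripper's body (75 mm by 177 mm) begins 78 mm behind the grasp point.
Start: joints at [1.121, 0.276, 1.505, -0, 1.361, -0.121], TCP at [0.186, 0.544, 0.219] pointing down, gripper open.
Joint ranges: [-2.89, 2.89], [-0.75, 2.08], [0.22, 2.7], [-1.18, 4.32], [0.11, 2.71], [-2.7, 2.7]. Speed limits (rad/s): [2.57, 2.57, 3.14, 3.14, 3.14, 3.14].

## Interface

Orientations are given as a unit quaternion [x, y, z, w].
In Python, from plant import status, imaging, order, look_for, outline_of, mark_of, env gives the robot as it stands.
- The arm moves only by the shell command python3 -m creep 'ROWS' [FORCE]. ROWS is JSON, one flat list of numbers, 5 for each row, row after row: the closure, from 0 (fully open) to 1 (shut), then the shift along the tool's x, y, z scaled (see below), then the turn about the tool's z scaled (see below). In form: [fingers, tx, ty, tz, spin, fingers, tx, ty, tz, spin, ...]. A call has exactly 8 rows; each row shifts and turns the commanded pose from where the row before left it, along the tool's axes as they then stand; what a row does not reach is not made up. The controller multiplies each number of a shift by 20 mm and each number of a turn by 8 degrees. A row lasts 1/8 s, in which the tool goes at most 62.5 mm and 10.7 degrees, less where a joint would pass 70% of its speed; a pose out of reach is approached as far as the arm can. A call with a number of a shift or a turn outside -1 to 1 is refused whole. A call with a gripper value outside its range is refused whole. The fingers move at their own pace and stop on an object; FORCE is the grip in N (left out, the last holds). Time passes only in rows, so rows that do not move let the fingers close, or fill a call up. It gives the time, the measured TCP pose, the force, the opening and the grip force at its end, in the units of the state.
- status.get_obs(): the state, without advancing time (a new reading comes with each control period).
- imaging.snapshot(name): name is "scene" or "top"; returns a dict with "image" (384x512x3 uint8, red, green, blue), "z_map" (384x512 float32, m along the optical axis (not along the pixel's ray), 0 where there is no reading), "camera_matrix" (3x3 intrinsics, pixels), "position" and "rotation" of the camera in the world. Camera axes: x right, y up, looking along -z (the intrinsics and any distortion apply to the point x, -y, -z); pixel columns grow to the right and rows downward; lengths in m; the calibration is good to about 2 mm. A picture is of the moment at which its call begins.
- order.finish_job(): hands the job in; it is judged then, once.
Trained networks look in the newest picture that a camera, given by its name, has taken for a name from the list of things; names that differ only in an ending like _2 or _b are one class to them, and where a whole thing is asked for, a point or a joint stands for the part that bears it (a point fixed in the world has none). Each returns a list of dicts, best first, with "conf" (0 to 1); they miss things now and then, are a little off and sometimes report something else, mostly with a low value. They report only what shows in the picture. A call takes as long as a camera call.
- look_for(camera, label): "at" ([column, row] as shares, 0 to 1, of the picture: columns of its width, rows of its height, amid what is visible of it).
- outline_of(camera, label): "mask" (384x512 bool, what is visible of it) and "at" ([column, row] as shares, 0 to 1, of the picture: columns of its width, rows of its height, amid what is visible of it).
- mark_of(camera, label): "at" ([column, row] as shares, 0 to 1, of the picture: columns of its width, rows of its height: a listed point, or the origin of a listed thing).
The state is a dict: "t": time; "q": joint angles; "qvel": joint speeds; "joint_torque": joint torques, N m; "ee_pos": TCP position; "ee_rot": TCP orientation; "ft_force": force on the tool from outside, world axes, zero at the start; "ft_torque": the same for the moment, N m; "width": finger opening in m; "grasp_force": force on a finger pad.
Only numpy, scipy, OpenCV 4.12 (cv2) and the standard library are available. Lean on these libraries where they do the work, as an engineer would, in place of code of your own. Each camera call takes 0.05 s, during which the arm holds its last target. There are 200 camera calls.

## Task

Set up two small feet for tack welding on the pin jigs. On the pin of the jig with the square base, thread the square plate first, the narrow pipe piece on top of it and the hexagon nut on top of that; on the pin of the jig with the round base, thread the round flange and then the wide pipe piece on top of it. Every piece must lie flat on the one below and be roughly centred on its pin, and the hammer and the angle grinder must stay where they lie.

Things in the scene. Friction and masses are not known exactly. Their poses are not given: they have to be found in the camera images.
- square_jig: Jig with a grey square base, 90 x 90 x 10 mm. Fixed to the bench. On its centre stands an upright round steel pin of 18 mm diameter whose top is 54 mm above the base's top face (64 mm above the bench); the pin's last 5 mm taper to 10 mm diameter. Origin: centre of the base's underside, on the bench, on the pin's axis; z up along the pin. x and y along the base's sides.
- round_jig: Jig with a grey round base, 98 mm diameter, 10 mm thick. Fixed to the bench. On its centre stands an upright round steel pin of 18 mm diameter whose top is 54 mm above the base's top face (64 mm above the bench); the pin's last 5 mm taper to 10 mm diameter. Origin: centre of the base's underside, on the bench, on the pin's axis; z up along the pin.
- plate: Loose square steel plate, 56 x 56 mm, 16 mm thick, with a 30 mm round hole through its middle, lying flat, about 0.3 kg. Origin: centre of its underside; z up, x and y along its sides.
- narrow_pipe: Loose short piece of dark steel pipe standing on end: outside diameter 42 mm, bore 32 mm, 30 mm high, about 0.11 kg. Origin: centre of its underside; z up along its axis.
- nut: Loose large steel hexagon nut lying flat: 46 mm across flats, smooth 28 mm bore, 24 mm high, about 0.19 kg. Origin: centre of its underside; z up; its x axis is square to one pair of flats (so flats face x, and x turned by 60 and 120 degrees).
- flange: Loose round steel flange ring lying flat: outside diameter 60 mm, bore 30 mm, 16 mm thick, about 0.26 kg. Origin: centre of its underside; z up.
- wide_pipe: Loose short piece of dark, wide steel pipe standing on end: outside diameter 54 mm, bore 44 mm, 20 mm high, about 0.12 kg. Origin: centre of its underside; z up along its axis.
- hammer: Bystander: hammer with a wooden handle and steel head, 260 mm long, head 88 mm across, 26 mm high, lying on the bench beyond the work (farther from the robot). Origin: on the bench under the middle of its length; x from the handle's end to the head, lying roughly along world y. Leave it alone.
- grinder: Bystander: black and orange angle grinder, 310 mm long, body 60 mm wide, disc 110 mm in diameter, 86 mm high, lying on the bench beyond the work with its disc on top of one end. Origin: on the bench under its middle; x along its body towards the disc (disc centre 105 mm along x), lying roughly along world y. Leave it alone.

How it is judged:
By the outcome, as a careful person would: the job done as asked, in the order asked, and still so for the second after the job is handed in, with the robot touching nothing.
It also fails if it takes over 136 s, if anything falls off the work surface, if the arm or the gripper's body presses on something with over 40 N, if the wrist force passes 120 N, or if a joint passes its speed limit or range.

## Working session

There is one attempt and no reset: what is moved stays moved. The work goes in short steps, Python scripts to look and compute and a shell command to move; the robot and the scene stay as the last step left them, time stands still between calls to the robot, and variables do not carry over. Pictures are saved under pics/ and viewed, at most 14 in all, crops included, and the job is handed in when it is done.

```bash
mkdir -p pics; ls
cat > h.py <<'E'
import numpy as np, cv2
from plant import status, imaging, order, look_for, outline_of, mark_of, env
def snap(n): return imaging.snapshot(n)
def ray(s,px):
    K=s["camera_matrix"]; R=np.array(s["rotation"]); 
    d=np.array([(px[0]-K[0][2])/K[0][0], -(px[1]-K[1][2])/K[1][1], -1.0])
    return np.array(s["position"]), R@d
def atz(s,px,z):
    p,d=ray(s,px); return p+d*(z-p[2])/d[2]
def cloud(s):
    K=s["camera_matrix"]; Z=s["z_map"]; v,u=np.mgrid[:384,:512]
    d=np.stack([(u-K[0][2])/K[0][0]*Z,-(v-K[1][2])/K[1][1]*Z,-Z],-1)
    return d@np.array(s["rotation"]).T+np.array(s["position"])
E
python3 - <<'E'
from h import *
o=status.get_obs(); print(o)
names=["square_jig","round_jig","plate","narrow_pipe","nut","flange","wide_pipe","hammer","grinder"]
for c in ["top","scene"]:
    s=snap(c); cv2.imwrite(f"pics/{c}0.png",s["image"][:,:,::-1]); P=cloud(s)
    print(c,s["position"],s["camera_matrix"])
    for n in names:
        for m in outline_of(c,n)[:2]:
            k=m["mask"]&(s["z_map"]>0); Q=P[k]
            if len(Q)==0: print(n,m["conf"],"none"); continue
            zt=np.percentile(Q[:,2],97); T=Q[Q[:,2]>zt-.004]
            r=cv2.minAreaRect((T[:,:2]*1000).astype(np.float32))
            print(n,round(m["conf"],2),np.round(np.array(m["at"])*[512,384]),len(Q),"zt",round(zt,4),"rect",np.round(np.array(r[0])),np.round(r[1]),round(r[2]))
E
```

```text
pics
{'t': 0.0, 'q': array([ 1.12100829e+00,  2.76575481e-01,  1.50609357e+00, -9.21053684e-06,
        1.36065265e+00, -1.20979380e-01]), 'qvel': array([ 9.74668455e-04, -1.06600522e-03,  1.57215491e-03, -7.44881217e-04,
       -1.76448790e-03,  4.63210099e-05]), 'joint_torque': array([ 9.86130253e-04, -4.04595387e+01, -2.37228978e+01,  7.02737086e-02,
        3.47548700e-02, -1.43064271e-04]), 'ee_pos': array([0.18544853, 0.54373063, 0.21863159]), 'ee_rot': array([ 1.63663705e-01,  9.86515810e-01, -8.30824637e-04, -2.39064607e-04]), 'ft_force': array([-0.43744363, -0.35445017, -0.17845424]), 'ft_torque': array([ 0.02636682, -0.01398721, -0.00091288]), 'grasp_force': 0.0, 'width': 0.09410435792708514}Traceback (most recent call last):
  File "<stdin>", line 5, in <module>
  File "h.py", line 13, in cloud
    return d@np.array(s["rotation"]).T+np.array(s["position"])
           ~^~~~~~~~~~~~~~~~~~~~~~~~~~
ValueError: matmul: Input operand 1 has a mismatch in its core dimension 0, with gufunc signature (n?,k),(k,m?)->(n?,m?) (size 4 is different from 3)
```

```bash
sed -i 's/^def snap(n).*/from scipy.spatial.transform import Rotation\ndef snap(n):\n    s=imaging.snapshot(n); s["rotation"]=Rotation.from_quat(s["rotation"]).as_matrix(); return s/' h.py
python3 - <<'E'
from h import *
names=["square_jig","round_jig","plate","narrow_pipe","nut","flange","wide_pipe","hammer","grinder"]
for c in ["top","scene"]:
    s=snap(c); cv2.imwrite(f"pics/{c}0.png",s["image"][:,:,::-1]); P=cloud(s)
    print(c,s["position"],s["camera_matrix"],[k for k in s])
    for n in names:
        for m in outline_of(c,n)[:2]:
            k=m["mask"]&(s["z_map"]>0); Q=P[k]
            if len(Q)==0: print(n,m["conf"],"none"); continue
            zt=np.percentile(Q[:,2],97); T=Q[Q[:,2]>zt-.004]
            r=cv2.minAreaRect((T[:,:2]*1000).astype(np.float32))
            print(n,round(m["conf"],2),np.round(np.array(m["at"])*[512,384]),len(Q),"zt",round(zt,4),"rect",np.round(np.array(r[0])),np.round(r[1]),round(r[2]))
E
```

```text
top [ 0.40575694 -0.00737101  1.22633983] [[436.08515984   0.         261.03874711]
 [  0.         436.08515984 196.41257217]
 [  0.           0.           1.        ]] ['image', 'z_map', 'camera_matrix', 'position', 'rotation']
square_jig 0.7 [220. 253.] 1000 zt 0.0595 rect [450. 110.] [16. 16.] 89
round_jig 0.9 [172. 199.] 927 zt 0.059 rect [609. 237.] [17. 16.] 3
plate 0.84 [134. 263.] 351 zt 0.0205 rect [428. 325.] [56. 56.] 36
narrow_pipe 0.5 [335. 190.] 122 zt 0.0337 rect [ 624. -223.] [37. 38.] 43
nut 0.53 [384. 258.] 188 zt 0.029 rect [ 431. -343.] [43. 42.] 30
flange 0.54 [263. 185.] 283 zt 0.0204 rect [639. -10.] [54. 58.] 88
wide_pipe 0.69 [199. 129.] 2703 zt 0.0871 rect [790. 226.] [106. 105.] 57
wide_pipe 0.61 [301. 246.] 98 zt 0.0241 rect [ 457. -103.] [51. 39.] 81
hammer 0.89 [325. 139.] 961 zt 0.0298 rect [ 745. -227.] [251.  85.] 69
grinder 0.93 [196. 132.] 2724 zt 0.087 rect [789. 226.] [106. 106.] 89
scene [ 1.46592715 -0.06758081  0.92244173] [[488.25232135   0.         248.87454614]
 [  0.         488.25232135 194.01809688]
 [  0.           0.           1.       
[... 204 characters left out ...]
plate 0.9 [361. 156.] 390 zt 0.019 rect [433. 325.] [58. 61.] 37
plate 0.54 [172. 258.] 1462 zt 0.028 rect [ 751. -230.] [257.  88.] 72
narrow_pipe 0.64 [164. 212.] 281 zt 0.032 rect [ 627. -224.] [39. 42.] 68
nut 0.61 [126. 167.] 248 zt 0.0269 rect [ 439. -345.] [44. 43.] 67
flange 0.59 [253. 210.] 377 zt 0.0187 rect [642.  -9.] [56. 57.] 77
wide_pipe 0.74 [211. 163.] 239 zt 0.0226 rect [ 456. -101.] [51. 53.] 71
hammer 0.6 [164. 213.] 298 zt 0.0318 rect [ 628. -223.] [37. 42.] 66
hammer 0.57 [172. 257.] 1493 zt 0.028 rect [ 752. -228.] [253.  88.] 72
grinder 0.82 [333. 248.] 4082 zt 0.0862 rect [793. 226.] [107. 107.] 4
grinder 0.66 [125. 165.] 266 zt 0.0269 rect [ 436. -344.] [46. 50.] 70
```

View pics/top0.png

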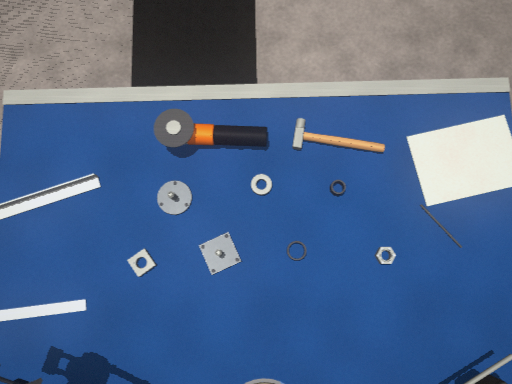

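View pics/scene0.png

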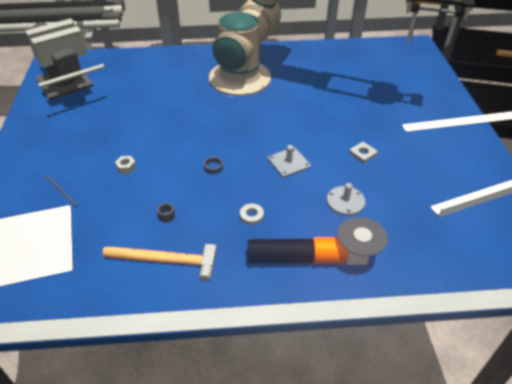

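Top view: square jig ≈(220,253), round jig ≈(174,198), plate ≈(141,263), narrow pipe ≈(338,187), nut ≈(386,256), flange ≈(261,184), wide pipe ≈(297,251). The grinder and hammer lie beyond at row ≈135. The network's first "wide_pipe" hit is the grinder, so I ignore it. The scene view agrees. Next I refine the positions.

```bash
cat >> h.py <<'E'
def proj(s,pts,z):
    K=np.array(s["camera_matrix"]); d=np.c_[(pts[:,0]-K[0,2])/K[0,0],-(pts[:,1]-K[1,2])/K[1,1],-np.ones(len(pts))]@s["rotation"].T
    p=np.array(s["position"]); return (p+d*((z-p[2])/d[:,2])[:,None])[:,:2]*1000
def go(x,y,z,ang=None):
    "remaining shift in row units (20 mm, 8 deg) in tool axes"
    o=status.get_obs(); R=Rotation.from_quat(o["ee_rot"]).as_matrix()
    d=R.T@(np.array([x,y,z])-o["ee_pos"])/.02
    a=np.degrees(np.arctan2(R[1,1],R[0,1])); t=0 if ang is None else (a-ang+90)%180-90
    th=np.radians(t); c,s_=np.cos(th),np.sin(th)
    d2=[c*d[0]+s_*d[1],-s_*d[0]+c*d[1],d[2]]
    print("t",round(o["t"],2),"pos",np.round(o["ee_pos"],4),"yang",round(a,1),"w",round(o["width"],4),"grip",round(float(o["grasp_force"]),1),"F",np.round(o["ft_force"],1),"q6",round(o["q"][5],2))
    print("  shift",np.round(d,2),"spin",round(t/8,2),"shift if spun first",np.round(d2,2))
E
python3 - <<'E'
from h import *
H={"square_jig":.01,"round_jig":.01,"plate":.016,"narrow_pipe":.03,"nut":.024,"flange":.016,"wide_pipe":.02}
for c in ["top","scene"]:
    s=snap(c); im=s["image"].astype(int); P=cloud(s)
    B=(P[:,:,2]<.3)
    print(c)
    for n,h in H.items():
        ms=[m for m in outline_of(c,n) if m["mask"].sum()<1500]
        if not ms: print(n,"missing"); continue
        m=ms[0]; k=m["mask"].astype(np.uint8)
        # height above bench offset by local bench level
        ring=(cv2.dilate(k,np.ones((15,15)))>0)&(cv2.dilate(k,np.ones((7,7)))==0)
        zb=np.median(P[ring][:,2])
        v,u=np.nonzero(k); Q=P[k>0]; sel=(abs(Q[:,2]-zb-h)<.004)
        XY=proj(s,np.c_[u,v][sel].astype(float),h).astype(np.float32)
        r=cv2.minAreaRect(XY); (cx,cy),rad=cv2.minEnclosingCircle(XY)
        e=cv2.minAreaRect(proj(s,np.c_[u,v].astype(float),h).astype(np.float32))
        print(n,round(m["conf"],2),"zb",round(zb*1000,1),"n",sel.sum(),"rect",np.round(r[0],1),np.round(r[1]),round(r[2]),"circ",round(cx,1),round(cy,1),round(2*rad),"mean",XY.mean(0).round(1),"all",np.round(e[0],1),np.round(e[1]))
        if n=="nut":
            w=[round(float(np.ptp(XY@[np.cos(a),np.sin(a)])),0) for a in np.radians(np.arange(0,180,10))]
            print("widths by dir 0..170",w)
        if "jig" in n:
            t=Q[:,2]-zb>.055; 
            if t.sum(): XY=proj(s,np.c_[u,v][t].astype(float),.062); print("  pin",XY.mean(0).round(1),np.ptp(XY,axis=0))
go(.430,.325,.10,36)
E
```

```text
top
square_jig 0.9 zb 0.5 n 879 rect [449.3 109.8] [90. 89.] 23 circ 450.7 110.0 120 mean [448.7 109.4] all [449.6 109.5] [89. 91.]
  pin [448.9 108.9] [61.24506357 82.35923194]
round_jig 0.8 zb 0.7 n 781 rect [608.4 237.3] [95. 94.] 0 circ 609.2 237.6 98 mean [608.4 237.4] all [608.3 238.6] [96. 95.]
  pin [608.3 235.2] [22.98541532 43.44411139]
plate 0.66 zb 0.7 n 308 rect [429.  325.5] [57. 57.] 34 circ 429.7 324.3 74 mean [429.5 325.7] all [430.  323.8] [60. 60.]
narrow_pipe missing
nut 0.61 zb 0.5 n 157 rect [ 431.4 -344.3] [49. 43.] 89 circ 431.2 -344.4 50 mean [ 430.5 -344.7] all [ 431.4 -341.7] [55. 43.]
widths by dir 0..170 [44.0, 47.0, 49.0, 49.0, 47.0, 46.0, 46.0, 48.0, 49.0, 49.0, 49.0, 47.0, 46.0, 47.0, 49.0, 49.0, 49.0, 46.0]
flange 0.49 zb 0.5 n 216 rect [637.8  -9.6] [54. 55.] 88 circ 639.2 -9.7 59 mean [638.5  -9.6] all [637.8  -9.6] [54. 55.]
wide_pipe 0.59 zb 0.6 n 82 rect [ 451.3 -102.4] [50. 51.] 43 circ 451.0 -101.6 53 mean [ 451.1 -103.9] all [ 451.4 -101. ] [52. 49.]
scene
square_jig 0.94 zb 0.4 n 607 rect [454.  109.6] [95. 93.] 23 circ 454.9 109.4 128 mean [
[... 402 characters left out ...]
0.73 zb 0.4 n 80 rect [ 627.4 -223. ] [40. 40.] 32 circ 627.9 -223.5 45 mean [ 626.8 -221.4] all [ 638.  -219.8] [65. 39.]
nut 0.63 zb 0.5 n 130 rect [ 436.2 -345.3] [51. 48.] 75 circ 437.5 -347.9 56 mean [ 435.8 -345.4] all [ 446.1 -343. ] [71. 52.]
widths by dir 0..170 [51.0, 54.0, 56.0, 56.0, 54.0, 52.0, 50.0, 50.0, 51.0, 50.0, 49.0, 47.0, 47.0, 49.0, 50.0, 49.0, 49.0, 49.0]
flange missing
wide_pipe 0.58 zb 0.4 n 78 rect [ 456.8 -101.5] [53. 52.] 33 circ 457.1 -99.5 58 mean [ 456.1 -101.1] all [ 462.7 -101.3] [68. 52.]
t 1.85 pos [0.1857 0.5442 0.2195] yang 71.2 w 0.0938 grip 0.0 F [-0.  -0.1 -0.1] q6 -0.12
  shift [-15.1   -6.43   5.97] spin 4.4 shift if spun first [-16.05   3.44   5.97]
```

```bash
python3 -m creep '[0,0,0,0,0.9, 0,0,0,0,0.9, 0,0,0,0,0.9, 0,0,0,0,0.9, 0,0,0,0,0.9, 0,-1,0.2,0.3,0, 0,-1,0.2,0.3,0, 0,-1,0.2,0.3,0]' 30
python3 -m creep '[0,-1,0.2,0.4,0, 0,-1,0.2,0.4,0, 0,-1,0.2,0.4,0, 0,-1,0.2,0.4,0, 0,-1,0.2,0.4,0, 0,-1,0.2,0.4,0, 0,-1,0.2,0.4,0, 0,-1,0.2,0.4,0]'
python3 -m creep '[0,-1,0.25,0.37,0, 0,-1,0.25,0.37,0, 0,-1,0.25,0.37,0, 0,-1,0.25,0.37,0, 0,-1,0.25,0.37,0, 0,0,0,0,0, 0,0,0,0,0, 0,0,0,0,0]'
python3 -c "
from h import *
go(.430,.325,.016,35)"
```

```text
t: 2.85
ee_pos: [0.2313, 0.5005, 0.2009]
ee_rot: [0.46, 0.888, -0.0, 0.0]
ft_force: [0.5, -0.5, 0.6]
width: 0.0937
grasp_force: 0.0
t: 3.85
ee_pos: [0.3493, 0.3885, 0.1369]
ee_rot: [0.461, 0.888, -0.0, -0.0]
ft_force: [0.2, -0.5, 0.4]
width: 0.0941
grasp_force: 0.0
t: 4.85
ee_pos: [0.426, 0.3228, 0.1008]
ee_rot: [0.46, 0.888, 0.0, -0.0]
ft_force: [-0.4, 0.3, -0.2]
width: 0.0937
grasp_force: 0.0
t 4.85 pos [0.426  0.3228 0.1008] yang 35.2 w 0.0937 grip 0.0 F [-0.4  0.3 -0.2] q6 -0.1
  shift [-0.03  0.22  4.24] spin 0.03 shift if spun first [-0.03  0.22  4.24]
```

```bash
python3 -m creep '[0,0,0.2,0.8,0, 0,0,0,1,0, 0,0,0,1,0, 0,0,0,1,0, 0,0,0,0.44,0, 0,0,0,0,0, 1,0,0,0,0, 1,0,0,0,0]' 30
python3 -m creep '[1,0,0,0,0, 1,0,0,0,0, 1,0,0,0,0, 1,0,0,0,0, 1,0,0,0,0, 1,0,0,0,0, 1,0,0,0,0, 1,0,0,0,0]'
python3 -c "
from h import *
go(.450,.1096,.10)"
```

```text
t: 5.85
ee_pos: [0.4298, 0.3249, 0.0158]
ee_rot: [0.46, 0.888, 0.0, 0.0]
ft_force: [0.3, 0.2, 0.6]
width: 0.0772
grasp_force: 0.0
t: 6.85
ee_pos: [0.4301, 0.3249, 0.0158]
ee_rot: [0.461, 0.888, 0.0, 0.0]
ft_force: [2.1, 1.6, 0.9]
width: 0.0562
grasp_force: 30.0
t 6.85 pos [0.4301 0.3249 0.0158] yang 35.2 w 0.0562 grip 30.0 F [2.1 1.6 0.9] q6 -0.1
  shift [-9.38 -5.38 -4.21] spin 0.0 shift if spun first [-9.38 -5.38 -4.21]
```

```bash
python3 -m creep '[1,0,0,-0.8,0, 1,0,0,-1,0, 1,0,0,-1,0, 1,0,0,-1,0, 1,-0.6,-0.3,-0.4,0, 1,-1,-0.6,0,0, 1,-1,-0.6,0,0, 1,-1,-0.6,0,0]'
python3 -m creep '[1,-1,-0.6,0,0, 1,-1,-0.6,0,0, 1,-1,-0.6,0,0, 1,-1,-0.6,0,0, 1,-1,-0.5,0,0, 1,-0.8,-0.4,0,0, 1,0,0,0,0, 1,0,0,0,0]'
python3 - <<'E'
from h import *
go(.450,.1096,.0265)
s=snap("top"); im=s["image"][:,:,::-1]
s2=snap("scene")
a=cv2.resize(im[200:300,170:270],(400,400),interpolation=cv2.INTER_CUBIC); b=cv2.resize(s2["image"][110:210,240:340,::-1],(400,400),interpolation=cv2.INTER_CUBIC)
cv2.imwrite("pics/a1.png",np.hstack([a,b]))
E
```

```text
t: 7.85
ee_pos: [0.4351, 0.2394, 0.0985]
ee_rot: [0.46, 0.888, -0.002, -0.001]
ft_force: [-0.0, -0.3, -3.8]
width: 0.0556
grasp_force: 30.0
t: 8.85
ee_pos: [0.4487, 0.1088, 0.0991]
ee_rot: [0.461, 0.888, -0.0, -0.001]
ft_force: [0.7, -0.1, -3.0]
width: 0.0559
grasp_force: 30.0
t 8.85 pos [0.4487 0.1088 0.0991] yang 35.1 w 0.0559 grip 30.0 F [ 0.7 -0.1 -3. ] q6 -0.53
  shift [-0.01  0.08  3.63] spin 0.0 shift if spun first [-0.01  0.08  3.63]
```

View pics/a1.png

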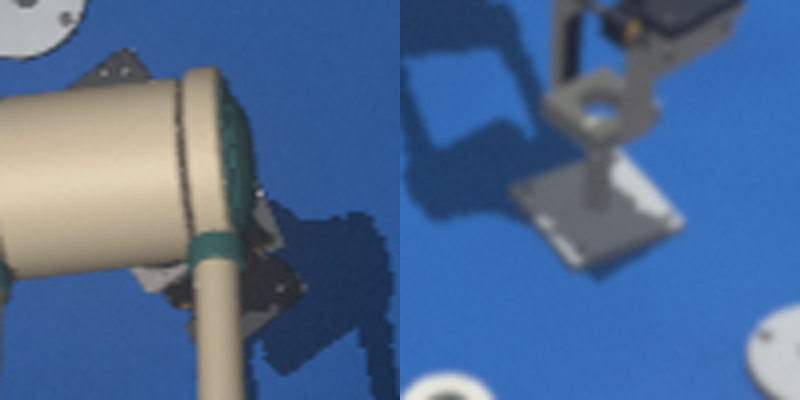

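The arm hides the jig in the top view. The scene crop shows the held plate at (600,105) above the pin at (598,165), lined up, so I lower it and release.

```bash
python3 -m creep '[1,0,0.1,0.5,0, 1,0,0,0.5,0, 1,0,0,0.5,0, 1,0,0,0.6,0, 1,0,0,0.6,0, 1,0,0,0.6,0, 1,0,0,0.34,0, 1,0,0,0,0]'
python3 -c "
from h import *
go(.450,.1096,.0262)"
```

```text
t: 9.95
ee_pos: [0.4512, 0.1099, 0.0265]
ee_rot: [0.461, 0.888, -0.0, -0.0]
ft_force: [-0.0, -0.1, -4.5]
width: 0.0557
grasp_force: 30.0
t 9.95 pos [0.4512 0.1099 0.0265] yang 35.2 w 0.0557 grip 30.0 F [-0.  -0.1 -4.5] q6 -0.52
  shift [ 0.02 -0.06  0.01] spin 0.0 shift if spun first [ 0.02 -0.06  0.01]
```

```bash
python3 -m creep '[0,0,0,0.03,0, 0,0,0,0,0, 0,0,0,0,0, 0,0,0,-0.5,0, 0,0,0,-1,0, 0,0,0,-1,0, 0,0,0,-1,0, 0,0,0,-0.5,0]'
python3 -c "
from h import *
go(.6245,-.223,.105)"
```

```text
t: 10.95
ee_pos: [0.452, 0.11, 0.1079]
ee_rot: [0.46, 0.888, 0.001, 0.001]
ft_force: [0.7, 0.2, -0.6]
width: 0.0941
grasp_force: 0.0
t 10.95 pos [0.452  0.11   0.1079] yang 35.2 w 0.0941 grip 0.0 F [ 0.7  0.2 -0.6] q6 -0.52
  shift [-18.58  -2.54   0.16] spin 0.0 shift if spun first [-18.58  -2.54   0.16]
```

```bash
python3 -m creep '[0,-1,-0.14,0,0, 0,-1,-0.14,0,0, 0,-1,-0.14,0,0, 0,-1,-0.14,0,0, 0,-1,-0.14,0,0, 0,-1,-0.14,0,0, 0,-1,-0.14,0,0, 0,-1,-0.14,0,0]'
python3 -m creep '[0,-1,-0.14,0,0, 0,-1,-0.14,0,0, 0,-1,-0.14,0,0, 0,-1,-0.14,0,0, 0,-1,-0.14,0,0, 0,-1,-0.14,0,0, 0,-1,-0.14,0,0, 0,-1,-0.14,0,0]'
python3 -m creep '[0,-1,-0.1,0,0, 0,-1,-0.1,0,0, 0,-0.58,-0.1,0,0, 0,0,0,0,0, 0,0,0,0,0, 0,0,0,0,0, 0,0,0,0,0, 0,0,0,0,0]'
python3 - <<'E'
from h import *
s=snap("top"); im=s["image"][:,:,::-1]
s2=snap("scene")
for n in ["narrow_pipe"]:
  for m in look_for("scene",n): print(m["conf"],np.array(m["at"])*[512,384])
a=cv2.resize(im[200:300,170:270],(400,400),interpolation=cv2.INTER_CUBIC); b=cv2.resize(s2["image"][120:270,100:250,::-1],(400,400),interpolation=cv2.INTER_CUBIC)
cv2.imwrite("pics/a2.png",np.hstack([a,b]))
P=cloud(s); 
k=(abs(P[:,:,0]-.45)<.07)&(abs(P[:,:,1]-.11)<.07)&(P[:,:,2]>.021)&(P[:,:,2]<.034)
Q=P[k]; r=cv2.minAreaRect((Q[:,:2]*1000).astype(np.float32)); print("plate",r,np.median(Q[:,2]))
go(.6245,-.223,.018)
E
```

```text
t: 11.95
ee_pos: [0.5257, -0.035, 0.1062]
ee_rot: [0.461, 0.888, 0.0, -0.0]
ft_force: [-0.3, 0.3, -0.3]
width: 0.0939
grasp_force: 0.0
t: 12.95
ee_pos: [0.5995, -0.1787, 0.1062]
ee_rot: [0.46, 0.888, 0.0, -0.0]
ft_force: [0.5, 0.3, -0.2]
width: 0.0943
grasp_force: 0.0
t: 13.95
ee_pos: [0.6237, -0.2228, 0.1064]
ee_rot: [0.46, 0.888, 0.0, 0.0]
ft_force: [-0.6, -0.8, 0.5]
width: 0.094
grasp_force: 0.0
0.54 [165.376  212.6976]
plate ((449.1586608886719, 110.17118835449219), (55.8521728515625, 56.05863952636719), 34.497589111328125) 0.026517095165326965
t 14.1 pos [ 0.6237 -0.223   0.1063] yang 35.2 w 0.094 grip 0.0 F [ 0.3 -0.4  0.5] q6 -1.06
  shift [-0.02  0.03  4.41] spin 0.0 shift if spun first [-0.02  0.03  4.41]
```

View pics/a2.png

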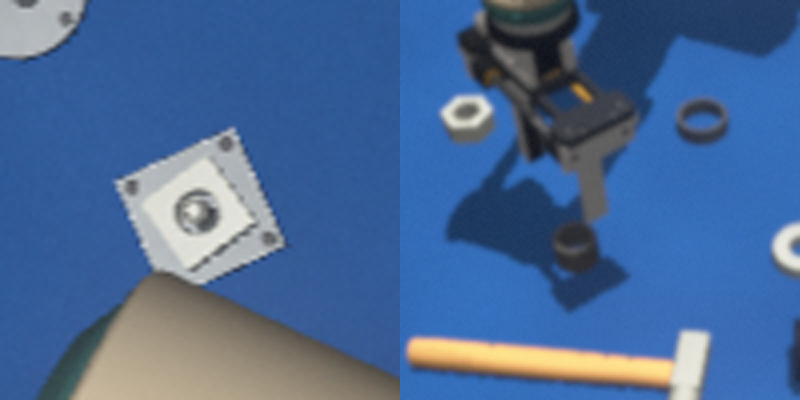

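Left: the plate sits flat and centred on the square jig's pin (measured 449,110). Right: the fingers straddle the narrow pipe at (575,245). I descend and grip.

```bash
python3 -m creep '[0,0,0,0.8,0, 0,0,0,1,0, 0,0,0,1,0, 0,0,0,1,0, 0,0,0,0.4,0, 1,0,0,0,0, 1,0,0,0,0, 1,0,0,0,0]'
python3 -m creep '[1,0,0,0,0, 1,0,0,0,0, 1,0,0,0,0, 1,0,0,0,0, 1,0,0,0,0, 1,0,0,0,0, 1,0,0,0,0, 1,0,0,0,0]'
python3 -c "
from h import *
go(.450,.1096,.125)"
```

```text
t: 15.1
ee_pos: [0.6243, -0.2234, 0.0232]
ee_rot: [0.46, 0.888, 0.0, 0.001]
ft_force: [1.1, -0.9, -0.3]
width: 0.0674
grasp_force: 0.0
t: 16.1
ee_pos: [0.6239, -0.2231, 0.0225]
ee_rot: [0.461, 0.888, 0.0, 0.0]
ft_force: [-0.2, 0.9, 3.4]
width: 0.041
grasp_force: 30.0
t 16.1 pos [ 0.6239 -0.2231  0.0225] yang 35.2 w 0.041 grip 30.0 F [-0.2  0.9  3.4] q6 -1.06
  shift [18.61  2.47 -5.13] spin 0.0 shift if spun first [18.61  2.47 -5.13]
```

```bash
python3 -m creep '[1,0,0,-0.8,0, 1,0,0,-1,0, 1,0,0,-1,0, 1,0.6,0.1,-1,0, 1,1,0.14,-1,0, 1,1,0.14,-0.33,0, 1,1,0.14,0,0, 1,1,0.14,0,0]'
python3 -m creep '[1,1,0.14,0,0, 1,1,0.14,0,0, 1,1,0.14,0,0, 1,1,0.14,0,0, 1,1,0.14,0,0, 1,1,0.14,0,0, 1,1,0.14,0,0, 1,1,0.14,0,0]'
python3 -m creep '[1,1,0.14,0,0, 1,1,0.14,0,0, 1,1,0.14,0,0, 1,1,0.1,0,0, 1,1,0.1,0,0, 1,0.9,0.1,0,0, 1,0,0,0,0, 1,0,0,0,0]'
python3 - <<'E'
from h import *
go(.450,.1096,.0485)
s=snap("top"); s2=snap("scene")
for c,q in (("top",s),("scene",s2)):
  P=cloud(q)
  for m in outline_of(c,"narrow_pipe"): 
    k=m["mask"]&(q["z_map"]>0); print(c,m["conf"],np.array(m["at"])*[512,384],P[k].mean(0).round(3),P[k].max(0).round(3),P[k].min(0).round(3))
b=cv2.resize(s2["image"][90:190,240:340,::-1],(600,600),interpolation=cv2.INTER_CUBIC)
cv2.imwrite("pics/a3.png",b)
E
```

```text
t: 17.1
ee_pos: [0.5801, -0.1385, 0.1242]
ee_rot: [0.46, 0.888, -0.0, -0.001]
ft_force: [0.2, 0.4, -0.6]
width: 0.0404
grasp_force: 30.0
t: 18.1
ee_pos: [0.5071, 0.0046, 0.1249]
ee_rot: [0.461, 0.888, 0.0, 0.0]
ft_force: [-0.5, 0.3, -0.8]
width: 0.0408
grasp_force: 30.0
t: 19.1
ee_pos: [0.4519, 0.108, 0.125]
ee_rot: [0.46, 0.888, -0.0, 0.0]
ft_force: [-0.1, -0.3, -0.7]
width: 0.0412
grasp_force: 30.0
t 19.1 pos [0.4519 0.108  0.125 ] yang 35.2 w 0.0412 grip 30.0 F [-0.1 -0.3 -0.7] q6 -0.53
  shift [ 0.12 -0.04  3.82] spin 0.0 shift if spun first [ 0.12 -0.04  3.82]
scene 0.48 [286.4128 130.7904] [0.457 0.101 0.121] [0.477 0.116 0.136] [0.43  0.085 0.103]
```

View pics/a3.png

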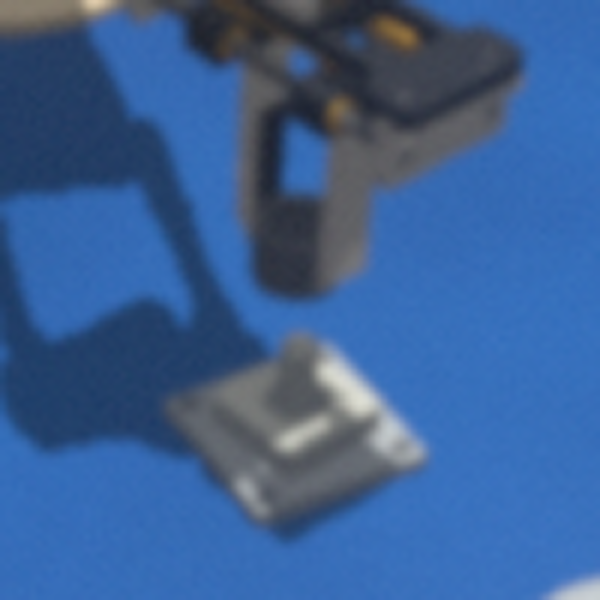

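The pipe hangs at (300,250) directly over the pin at (297,370), with the plate flat below. I lower it.

```bash
python3 -m creep '[1,0.1,0,0.5,0, 1,0,0,0.6,0, 1,0,0,0.6,0, 1,0,0,0.6,0, 1,0,0,0.6,0, 1,0,0,0.5,0, 1,0,0,0.4,0, 1,0,0,0,0]'
python3 -c "
from h import *
go(.450,.1096,.0485)"
```

```text
t: 20.3
ee_pos: [0.4505, 0.1098, 0.0486]
ee_rot: [0.46, 0.888, 0.0, 0.0]
ft_force: [-0.0, -0.1, -1.3]
width: 0.0411
grasp_force: 30.0
t 20.3 pos [0.4505 0.1098 0.0486] yang 35.2 w 0.0411 grip 30.0 F [-0.  -0.1 -1.3] q6 -0.52
  shift [ 0.01 -0.03  0.  ] spin 0.0 shift if spun first [ 0.01 -0.03  0.  ]
```

```bash
python3 -m creep '[0,0,0,0.02,0, 0,0,0,0,0, 0,0,0,0,0, 0,0,0,-0.5,0, 0,0,0,-1,0, 0,0,0,-1,0, 0,0,0,-0.7,0, 0,0,0,0,0]'
python3 - <<'E'
from h import *
go(.432,-.3445,.11,0); go(.432,-.3445,.11,60)
s=snap("top")
m=outline_of("top","nut")[0]; print(m["conf"],np.array(m["at"])*[512,384])
for z in (.024,):
  v,u=np.nonzero(m["mask"]); XY=proj(s,np.c_[u,v].astype(float),z); print(XY.mean(0))
x0,y0=int(m["at"][0]*512),int(m["at"][1]*384)
b=cv2.resize(s["image"][y0-15:y0+15,x0-15:x0+15,::-1],(480,480),interpolation=cv2.INTER_CUBIC)
cv2.imwrite("pics/a4.png",b)
E
```

```text
t: 21.3
ee_pos: [0.4513, 0.1099, 0.1137]
ee_rot: [0.46, 0.888, 0.001, 0.001]
ft_force: [-0.1, -0.3, -0.2]
width: 0.0939
grasp_force: 0.0
t 21.3 pos [0.4513 0.1099 0.1137] yang 35.2 w 0.0939 grip 0.0 F [-0.1 -0.3 -0.2] q6 -0.52
  shift [-18.02 -13.87   0.17] spin 4.4 shift if spun first [-22.72  -0.96   0.17]
t 21.3 pos [0.4513 0.1099 0.1137] yang 35.2 w 0.0939 grip 0.0 F [-0.1 -0.3 -0.2] q6 -0.52
  shift [-18.02 -13.87   0.17] spin -3.1 shift if spun first [-10.52 -20.16   0.17]
0.68 [382.9248 252.5952]
[ 431.03941335 -341.70435048]
```

View pics/a4.png

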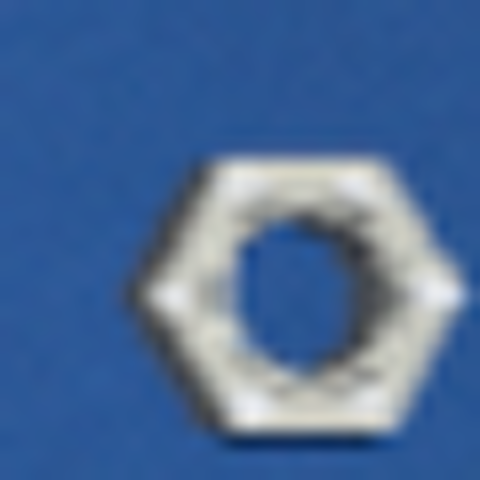

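The nut's corners point left and right in the image, at (140,293) and (465,293). The flats therefore face world x, so I close along world x (angle 0).

```bash
python3 -m creep '[0,0,0,0,0.88, 0,0,0,0,0.88, 0,0,0,0,0.88, 0,0,0,0,0.88, 0,0,0,0,0.88, 0,-1,0,0,0, 0,-1,0,0,0, 0,-1,0,0,0]'
python3 -m creep '[0,-1,0,0,0, 0,-1,0,0,0, 0,-1,0,0,0, 0,-1,0,0,0, 0,-1,0,0,0, 0,-1,0,0,0, 0,-1,0,0,0, 0,-1,0,0,0]'
python3 -m creep '[0,-1,0,0,0, 0,-1,0,0,0, 0,-1,-0.2,0,0, 0,-1,-0.2,0,0, 0,-1,-0.2,0,0, 0,-1,-0.2,0,0, 0,-1,-0.16,0,0, 0,-1,0,0,0]'
python3 -m creep '[0,-1,0,0.2,0, 0,-1,0,0.5,0, 0,-1,0,0.6,0, 0,-0.72,0,0.6,0, 0,0,0,0,0, 0,0,0,0,0, 0,0,0,0,0, 0,0,0,0,0]'
python3 - <<'E'
from h import *
s=snap("top"); go(*np.r_[proj(s,np.array([[385.4,254.9]]),.024)[0]/1000,.02],0)
print(proj(s,np.array([[385.4,254.9]]),.024))
P=cloud(s)
k=(abs(P[:,:,0]-.45)<.04)&(abs(P[:,:,1]-.11)<.04)&(P[:,:,2]>.052)&(P[:,:,2]<.06)
Q=P[k]; r=cv2.minAreaRect((Q[:,:2]*1000).astype(np.float32)); print("pipe",r,np.median(Q[:,2]),Q.mean(0))
cv2.imwrite("pics/a5.png",cv2.resize(s["image"][215:295,180:260,::-1],(480,480),interpolation=cv2.INTER_CUBIC))
E
```

```text
t: 22.4
ee_pos: [0.4496, 0.0493, 0.1115]
ee_rot: [0.707, 0.707, -0.001, -0.001]
ft_force: [0.1, 0.2, -0.4]
width: 0.0937
grasp_force: 0.0
t: 23.4
ee_pos: [0.4495, -0.1106, 0.1115]
ee_rot: [0.707, 0.707, -0.0, -0.001]
ft_force: [-0.0, 0.5, -0.1]
width: 0.0944
grasp_force: 0.0
t: 24.4
ee_pos: [0.4305, -0.271, 0.1119]
ee_rot: [0.707, 0.707, 0.0, -0.001]
ft_force: [-0.5, 0.3, -1.0]
width: 0.0939
grasp_force: 0.0
t: 25.4
ee_pos: [0.4311, -0.3442, 0.0749]
ee_rot: [0.707, 0.707, 0.0, 0.0]
ft_force: [-0.4, -0.3, -0.2]
width: 0.094
grasp_force: 0.0
t 25.45 pos [ 0.4311 -0.3443  0.0749] yang -0.0 w 0.094 grip 0.0 F [ 0.2 -0.3 -0.4] q6 -0.8
  shift [0.08 0.02 2.74] spin -0.0 shift if spun first [0.08 0.02 2.74]
[[ 431.59983102 -342.77152978]]
pipe ((450.0585632324219, 108.50532531738281), (38.00398635864258, 37.27299880981445), 89.10694122314453) 0.05642740794024481 [0.44983943 0.10785037 0.05643507]
```

View pics/a5.png

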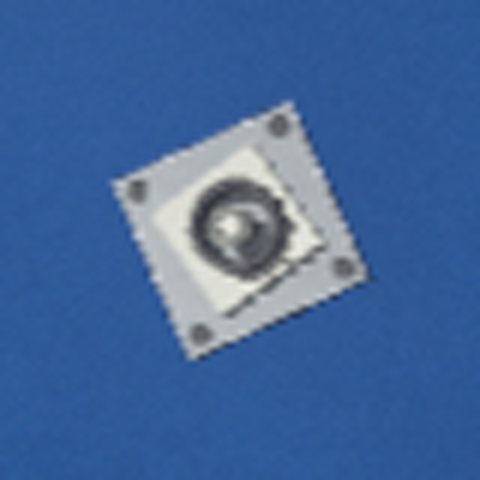

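The narrow pipe stands flat and centred on the plate around the pin (at (240,230) in the crop; top at 56 mm). I grip the nut.

```bash
python3 -m creep '[0,0.04,0,0.7,0, 0,0,0,1,0, 0,0,0,1,0, 0,0,0,0,0, 1,0,0,0,0, 1,0,0,0,0, 1,0,0,0,0, 1,0,0,0,0]'
python3 -m creep '[1,0,0,0,0, 1,0,0,0,0, 1,0,0,0,0, 1,0,0,0,0, 1,0,0,0,0, 1,0,0,-0.5,0, 1,0,0,-1,0, 1,0,0,-1,0]'
python3 -c "
from h import *
go(.450,.1096,.125)"
```

```text
t: 26.45
ee_pos: [0.431, -0.344, 0.0209]
ee_rot: [0.707, 0.707, 0.0, 0.0]
ft_force: [0.0, 0.2, 0.3]
width: 0.0571
grasp_force: 0.0
t: 27.45
ee_pos: [0.4301, -0.3434, 0.0707]
ee_rot: [0.707, 0.707, -0.0, -0.001]
ft_force: [-0.6, -0.9, -1.6]
width: 0.0455
grasp_force: 30.0
t 27.45 pos [ 0.4301 -0.3434  0.0707] yang -0.0 w 0.0455 grip 30.0 F [-0.6 -0.9 -1.6] q6 -0.8
  shift [22.65  0.98 -2.69] spin 0.0 shift if spun first [22.65  0.98 -2.69]
```

```bash
python3 -m creep '[1,0,0,-0.9,0, 1,1,0,-0.9,0, 1,1,0,-0.9,0, 1,1,0,0,0, 1,1,0,0,0, 1,1,0,0,0, 1,1,0,0,0, 1,1,0,0,0]'
python3 -m creep '[1,1,0.1,0,0, 1,1,0.1,0,0, 1,1,0.1,0,0, 1,1,0.1,0,0, 1,1,0.1,0,0, 1,1,0.1,0,0, 1,1,0.1,0,0, 1,1,0.1,0,0]'
python3 -m creep '[1,1,0,0,0, 1,1,0,0,0, 1,1,0,0,0, 1,1,0,0,0, 1,1,0.1,0,0, 1,1,0,0,0, 1,0.8,0,0,0, 1,0,0,0,0]'
python3 -m creep '[1,0.9,0,0,0, 1,0,0,0,0, 1,0,0,0,0, 1,0,0,0,0, 1,0,0,0,0, 1,0,0,0,0, 1,0,0,0,0, 1,0,0,0,0]'
python3 - <<'E'
from h import *
go(.450,.109,.077)
s2=snap("scene")
b=cv2.resize(s2["image"][90:190,240:340,::-1],(600,600),interpolation=cv2.INTER_CUBIC)
cv2.imwrite("pics/a6.png",b)
E
```

```text
t: 28.45
ee_pos: [0.4309, -0.2024, 0.1242]
ee_rot: [0.707, 0.707, 0.0, -0.0]
ft_force: [0.4, -0.3, -1.8]
width: 0.0457
grasp_force: 30.0
t: 29.45
ee_pos: [0.4469, -0.0425, 0.1244]
ee_rot: [0.707, 0.707, 0.0, -0.0]
ft_force: [0.1, 0.2, -2.1]
width: 0.0459
grasp_force: 30.0
t: 30.45
ee_pos: [0.4489, 0.0932, 0.1244]
ee_rot: [0.707, 0.708, -0.0, -0.0]
ft_force: [-0.1, 0.1, -2.4]
width: 0.0462
grasp_force: 30.0
t: 31.45
ee_pos: [0.4492, 0.1102, 0.1245]
ee_rot: [0.707, 0.707, 0.0, -0.0]
ft_force: [1.1, -0.0, -2.0]
width: 0.0456
grasp_force: 30.0
t 31.45 pos [0.4492 0.1102 0.1245] yang -0.0 w 0.0456 grip 30.0 F [ 1.1 -0.  -2. ] q6 0.09
  shift [-0.06  0.04  2.37] spin 0.0 shift if spun first [-0.06  0.04  2.37]
```

View pics/a6.png

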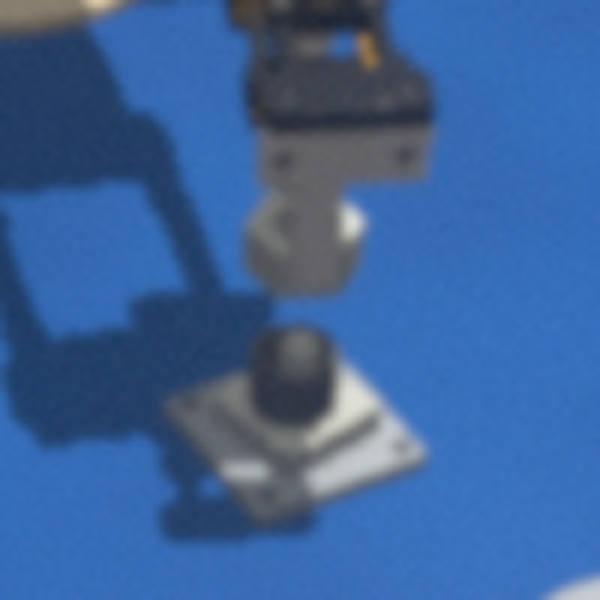

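The nut spans columns 245–365 (centre 305). That agrees with the pin at column 297 once the nut's greater height is allowed for. I lower it.

```bash
python3 -m creep '[1,-0.06,0.04,0.3,0, 1,0,0,0.5,0, 1,0,0,0.4,0, 1,0,0,0.4,0, 1,0,0,0.4,0, 1,0,0,0.35,0, 1,0,0,0.05,0, 1,0,0,0,0]'
python3 -c "
from h import *
go(.450,.109,.0765)"
```

```text
t: 32.5
ee_pos: [0.4499, 0.109, 0.0766]
ee_rot: [0.707, 0.707, 0.0, -0.0]
ft_force: [0.0, 0.1, 0.8]
width: 0.046
grasp_force: 30.0
t 32.5 pos [0.4499 0.109  0.0766] yang -0.0 w 0.046 grip 30.0 F [0.  0.1 0.8] q6 0.09
  shift [0. 0. 0.] spin 0.0 shift if spun first [0. 0. 0.]
```

```bash
python3 -m creep '[0,0,0,0,0, 0,0,0,0,0, 0,0,0,0,0, 0,0,0,-0.4,0, 0,0,0,-1,0, 0,0,0,-0.7,0, 0,0,0,0,0, 0,0,0,0,0]'
python3 -c "
from h import *
go(.639,-.0097,.118)"
```

```text
t: 33.5
ee_pos: [0.4496, 0.109, 0.1182]
ee_rot: [0.707, 0.707, -0.0, -0.0]
ft_force: [0.1, 0.6, -1.2]
width: 0.0943
grasp_force: 0.0
t 33.5 pos [0.4496 0.109  0.1182] yang -0.0 w 0.0943 grip 0.0 F [ 0.1  0.6 -1.2] q6 0.09
  shift [-5.93  9.47  0.01] spin 0.0 shift if spun first [-5.93  9.47  0.01]
```

```bash
python3 -m creep '[0,-0.6,0.95,0,0, 0,-0.6,0.95,0,0, 0,-0.6,0.95,0,0, 0,-0.6,0.95,0,0, 0,-0.6,0.95,0,0, 0,-0.6,0.95,0,0, 0,-0.6,0.95,0,0, 0,-0.6,0.95,0,0]'
python3 -m creep '[0,-0.6,0.95,0.6,0, 0,-0.53,0.92,0.8,0, 0,0,0,0.6,0, 0,0,0,0,0, 0,0,0,0,0, 0,0,0,0,0, 0,0,0,0,0, 0,0,0,0,0]'
python3 - <<'E'
from h import *
go(.639,-.0097,.016)
s=snap("top"); s2=snap("scene"); P=cloud(s)
k=(abs(P[:,:,0]-.45)<.04)&(abs(P[:,:,1]-.11)<.04)&(P[:,:,2]>.074)&(P[:,:,2]<.09)
Q=P[k]; r=cv2.minAreaRect((Q[:,:2]*1000).astype(np.float32)); print("nut",r,np.percentile(Q[:,2],[5,50,95]))
a=cv2.resize(s["image"][220:290,185:255,::-1],(400,400),interpolation=cv2.INTER_CUBIC); b=cv2.resize(s2["image"][120:270,190:340,::-1],(400,400),interpolation=cv2.INTER_CUBIC)
cv2.imwrite("pics/a7.png",np.hstack([a,b]))
E
```

```text
t: 34.5
ee_pos: [0.6032, 0.0118, 0.1183]
ee_rot: [0.707, 0.707, 0.0, -0.0]
ft_force: [-0.7, 0.2, -0.3]
width: 0.0941
grasp_force: 0.0
t: 35.5
ee_pos: [0.6394, -0.0096, 0.0789]
ee_rot: [0.707, 0.707, 0.0, 0.0]
ft_force: [-0.2, 0.8, -0.1]
width: 0.0939
grasp_force: 0.0
t 35.5 pos [ 0.6394 -0.0096  0.0789] yang -0.0 w 0.0939 grip 0.0 F [-0.2  0.8 -0.1] q6 -0.12
  shift [-0.01 -0.02  3.15] spin 0.0 shift if spun first [-0.01 -0.02  3.15]
nut ((450.237060546875, 125.56879425048828), (12.99473762512207, 30.566471099853516), 74.60812377929688) [0.07649636 0.08036801 0.08400881]
```

View pics/a7.png

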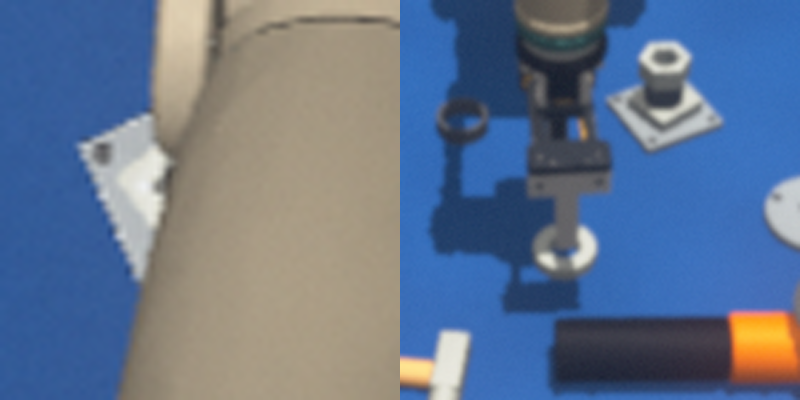

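The scene crop shows the nut flat on the pipe at (665,60), a neat stack, and the gripper over the flange at (565,248). The arm blocks the top view. I grip the flange.

```bash
python3 -m creep '[0,0,0,0.8,0, 0,0,0,1,0, 0,0,0,1,0, 0,0,0,0.35,0, 0,0,0,0,0, 1,0,0,0,0, 1,0,0,0,0, 1,0,0,0,0]'
python3 -m creep '[1,0,0,0,0, 1,0,0,0,0, 1,0,0,0,0, 1,0,0,0,0, 1,0,0,0,0, 1,0,0,-0.5,0, 1,0,0,-1,0, 1,0,0,-1,0]'
python3 -c "
from h import *
go(.609,.2374,.105)"
```

```text
t: 36.6
ee_pos: [0.6394, -0.0097, 0.0155]
ee_rot: [0.707, 0.707, 0.0, 0.0]
ft_force: [0.2, -0.3, 0.5]
width: 0.0674
grasp_force: 0.0
t: 37.6
ee_pos: [0.6382, -0.0096, 0.0657]
ee_rot: [0.707, 0.707, -0.001, -0.001]
ft_force: [0.5, -0.4, -3.6]
width: 0.0596
grasp_force: 30.0
t 37.6 pos [ 0.6382 -0.0096  0.0657] yang -0.0 w 0.0596 grip 30.0 F [ 0.5 -0.4 -3.6] q6 -0.12
  shift [12.35 -1.47 -1.96] spin 0.0 shift if spun first [12.35 -1.47 -1.96]
```

```bash
python3 -m creep '[1,0.5,0,-1,0, 1,1,-0.1,-0.9,0, 1,1,-0.2,0,0, 1,1,-0.2,0,0, 1,1,-0.2,0,0, 1,1,-0.2,0,0, 1,1,-0.2,0,0, 1,1,-0.2,0,0]'
python3 -m creep '[1,1,-0.12,0,0, 1,1,0,0,0, 1,1,0,0,0, 1,1,0,0,0, 1,0.85,0,0,0, 1,0,0,0,0, 1,0,0,0,0, 1,0,0,0,0]'
python3 - <<'E'
from h import *
go(.609,.2374,.0265)
s2=snap("scene")
b=cv2.resize(s2["image"][130:230,295:395,::-1],(600,600),interpolation=cv2.INTER_CUBIC)
cv2.imwrite("pics/a8.png",b)
E
```

```text
t: 38.6
ee_pos: [0.6131, 0.1417, 0.1033]
ee_rot: [0.707, 0.707, -0.0, -0.0]
ft_force: [0.9, -0.3, -3.5]
width: 0.0597
grasp_force: 30.0
t: 39.6
ee_pos: [0.6111, 0.2365, 0.1035]
ee_rot: [0.708, 0.707, -0.0, 0.0]
ft_force: [-0.4, -0.0, -2.6]
width: 0.0594
grasp_force: 30.0
t 39.6 pos [0.6111 0.2365 0.1035] yang -0.1 w 0.0594 grip 30.0 F [-0.4 -0.  -2.6] q6 0.26
  shift [ 0.05 -0.1   3.85] spin 0.0 shift if spun first [ 0.05 -0.1   3.85]
```

View pics/a8.png

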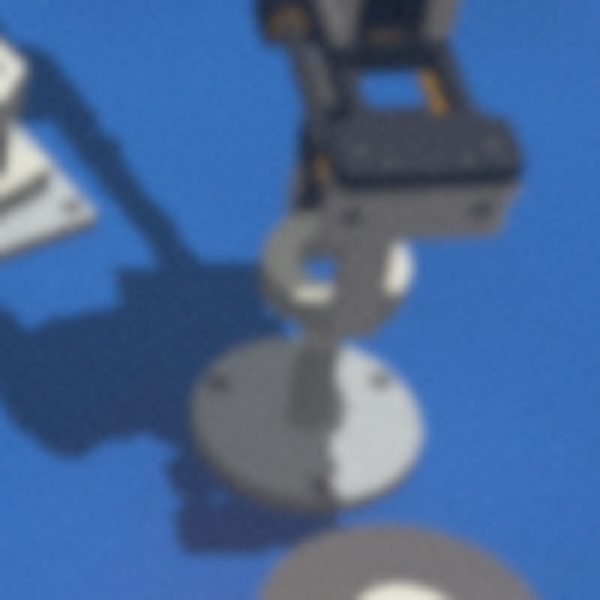

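The flange is at columns 262–412 (centre ≈337). The pin top is near column 318, so I check the lateral offset numerically.

Run:
```python
from h import *
s=snap("scene"); K=np.array(s["camera_matrix"])
def pix(X):
    c=(np.atleast_2d(X)-s["position"])@s["rotation"]; return np.c_[K[0,0]*c[:,0]/-c[:,2]+K[0,2],-K[1,1]*c[:,1]/-c[:,2]+K[1,2]]
crop=lambda p:np.round((p-[295,130])*6+2.5)
for n,X in dict(base=[.609,.2374,.01],pintop=[.609,.2374,.064],fl_tcp_bot=[.611,.2365,.0875],fl_left=[.611,.2065,.1035],fl_right=[.611,.2665,.1035]).items(): print(n,crop(pix(X))[0])
P=cloud(s)
for lo,hi,r,n in ((.08,.112,.05,"flange"),(.004,.016,.06,"base")):
  k=(abs(P[:,:,0]-.611)<r)&(abs(P[:,:,1]-.237)<r)&(P[:,:,2]>lo)&(P[:,:,2]<hi); Q=P[k]
  print(n,len(Q),Q[:,1].min(),Q[:,1].max(),Q[:,0].min(),Q[:,0].max())
for m in outline_of("scene","flange")[:2]:
  v,u=np.nonzero(m["mask"]); print(m["conf"],u.min(),u.max(),v.min(),v.max(), (u.min()-295)*6,(u.max()-295)*6)
for m in mark_of("scene","flange")[:1]+mark_of("scene","round_jig")[:1]: p=np.array(m["at"])*[512,384]; print(p,crop(p),m["conf"],atz(s,p,.0877),atz(s,p,0))
```

```text
base [302. 417.]
pintop [320. 327.]
fl_tcp_bot [326. 290.]
fl_left [259. 265.]
fl_right [404. 257.]
flange 268 0.20600753609154326 0.26706176263505477 0.5729912183639994 0.655888885848383
base 775 0.17746745917204487 0.2964534281436318 0.5560643380317722 0.6684055590169811
0.78 338 361 166 184 258 396
[352.512  178.4832] [348. 293.] 0.53 [0.61404951 0.24468844 0.0877    ] [0.52454917 0.27749621 0.        ]
[344.7808 203.5968] [301. 444.] 0.75 [0.69668119 0.20786051 0.0877    ] [0.61586233 0.23679904 0.        ]
```

The cloud puts the flange centre at y≈0.2365, within 1–2 mm of the pin axis, against 6 mm of clearance. I lower it with a small correction.

```bash
python3 -m creep '[1,0,-0.1,0.5,0, 1,0,0,0.5,0, 1,0,0,0.5,0, 1,0,0,0.6,0, 1,0,0,0.6,0, 1,0,0,0.6,0, 1,0,0,0.5,0, 1,0,0,0,0]'
python3 -c "
from h import *
go(.609,.2374,.0265)"
```

```text
t: 40.85
ee_pos: [0.6087, 0.2372, 0.0266]
ee_rot: [0.707, 0.707, -0.001, -0.0]
ft_force: [0.2, 0.2, -2.9]
width: 0.0595
grasp_force: 30.0
t 40.85 pos [0.6087 0.2372 0.0266] yang -0.0 w 0.0595 grip 30.0 F [ 0.2  0.2 -2.9] q6 0.27
  shift [0.01 0.02 0.  ] spin 0.0 shift if spun first [0.01 0.02 0.  ]
```

```bash
python3 -m creep '[0,0,0,0.02,0, 0,0,0,0,0, 0,0,0,0,0, 0,0,0,-0.9,0, 0,0,0,-1,0, 0,0,0,-1,0, 0,0,0,-1,0, 0,0,0,-1,0]'
python3 -c "
from h import *
go(.4525,-.102,.125)"
```

```text
t: 41.85
ee_pos: [0.6094, 0.2374, 0.1275]
ee_rot: [0.707, 0.707, 0.001, 0.0]
ft_force: [0.5, 0.6, 0.3]
width: 0.0939
grasp_force: 0.0
t 41.85 pos [0.6094 0.2374 0.1275] yang -0.0 w 0.0939 grip 0.0 F [0.5 0.6 0.3] q6 0.27
  shift [-16.98  -7.84   0.1 ] spin 0.0 shift if spun first [-16.98  -7.84   0.1 ]
```

```bash
python3 -m creep '[0,-1,-0.1,0,0, 0,-1,-0.1,0,0, 0,-1,-0.1,0,0, 0,-1,-0.1,0,0, 0,-1,-0.1,0,0, 0,-1,-0.1,0,0, 0,-1,-0.1,0,0, 0,-1,-0.1,0,0]'
python3 -m creep '[0,-1,-0.8,0,0, 0,-1,-0.8,0,0, 0,-1,-0.8,0,0, 0,-1,-0.8,0,0, 0,-1,-0.8,0,0, 0,-1,-0.8,0,0, 0,-1,-0.8,0,0, 0,-1,-0.8,0,0]'
python3 -m creep '[0,-0.98,-0.64,0,0, 0,0,0,0.7,0, 0,0,0,1,0, 0,0,0,0.7,0, 0,0,0,0,0, 0,0,0,0,0, 0,0,0,0,0, 0,0,0,0,0]'
python3 - <<'E'
from h import *
go(.4525,-.102,.018)
s=snap("top"); s2=snap("scene"); P=cloud(s)
for x,y,lo,hi,n in ((.609,.2374,.021,.034,"flange"),(.45,.109,.074,.09,"nut")):
  k=(abs(P[:,:,0]-x)<.05)&(abs(P[:,:,1]-y)<.05)&(P[:,:,2]>lo)&(P[:,:,2]<hi)
  Q=P[k]; r=cv2.minAreaRect((Q[:,:2]*1000).astype(np.float32)); print(n,len(Q),np.round(r[0]),np.round(r[1]),np.percentile(Q[:,2],[5,50,95]).round(4))
a=cv2.resize(s["image"][170:290,140:260,::-1],(400,400),interpolation=cv2.INTER_CUBIC); b=cv2.resize(s2["image"][100:200,160:260,::-1],(400,400),interpolation=cv2.INTER_CUBIC)
cv2.imwrite("pics/a9.png",np.hstack([a,b]))
E
```

```text
t: 42.85
ee_pos: [0.5929, 0.076, 0.1251]
ee_rot: [0.707, 0.707, 0.0, 0.0]
ft_force: [-0.6, 0.4, -0.1]
width: 0.0939
grasp_force: 0.0
t: 43.85
ee_pos: [0.4642, -0.0837, 0.1252]
ee_rot: [0.707, 0.707, 0.0, 0.0]
ft_force: [0.1, -0.5, 0.6]
width: 0.0937
grasp_force: 0.0
t: 44.85
ee_pos: [0.4524, -0.1023, 0.0775]
ee_rot: [0.707, 0.707, 0.0, 0.001]
ft_force: [0.6, -0.1, -0.6]
width: 0.0942
grasp_force: 0.0
t 44.85 pos [ 0.4524 -0.1023  0.0775] yang -0.0 w 0.0942 grip 0.0 F [ 0.6 -0.1 -0.6] q6 -0.37
  shift [ 0.01 -0.    2.98] spin 0.0 shift if spun first [ 0.01 -0.    2.98]
flange 265 [607. 237.] [59. 57.] [0.0226 0.0264 0.0307]
nut 181 [448. 107.] [50. 44.] [0.0766 0.0804 0.0838]
```

View pics/a9.png

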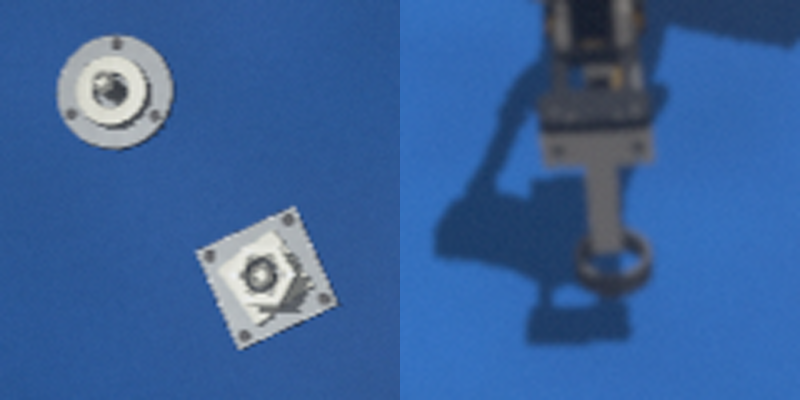

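Left: both stacks so far are flat and centred (flange 607,237, top 26 mm; nut top 80 mm). Right: the fingers are over the wide pipe at (613,262). I grip it.

```bash
python3 -m creep '[0,0.05,0,0.8,0, 0,0,0,1,0, 0,0,0,0.9,0, 0,0,0,0.28,0, 0,0,0,0,0, 1,0,0,0,0, 1,0,0,0,0, 1,0,0,0,0]' 25
python3 -m creep '[1,0,0,0,0, 1,0,0,0,0, 1,0,0,0,0, 1,0,0,0,0, 1,0,0,-0.6,0, 1,0,0,-1,0, 1,0,0,-1,0, 1,0,0,-1,0]'
python3 -c "
from h import *
go(.609,.2374,.125)"
```

```text
t: 45.95
ee_pos: [0.4523, -0.1013, 0.0178]
ee_rot: [0.707, 0.707, 0.0, 0.0]
ft_force: [0.0, -0.5, 0.4]
width: 0.0675
grasp_force: 0.0
t: 46.95
ee_pos: [0.4519, -0.1012, 0.0906]
ee_rot: [0.707, 0.707, 0.0, 0.0]
ft_force: [-0.3, -1.2, -1.3]
width: 0.054
grasp_force: 25.0
t 46.95 pos [ 0.4519 -0.1012  0.0906] yang -0.0 w 0.054 grip 25.0 F [-0.3 -1.2 -1.3] q6 -0.37
  shift [16.93  7.84 -1.72] spin 0.0 shift if spun first [16.93  7.84 -1.72]
```

```bash
python3 -m creep '[1,0.5,0.5,-0.9,0, 1,1,0.9,-0.8,0, 1,1,0.9,0,0, 1,1,0.9,0,0, 1,1,0.9,0,0, 1,1,0.9,0,0, 1,1,0.9,0,0, 1,1,0.9,0,0]'
python3 -m creep '[1,1,0.3,0,0, 1,1,0.3,0,0, 1,1,0.3,0,0, 1,1,0.14,0,0, 1,1,0,0,0, 1,1,0,0,0, 1,1,0,0,0, 1,1,0,0,0]'
python3 -m creep '[1,1,0,0,0, 1,0.45,0,0,0, 1,0,0,0,0, 1,0,0,0,0, 1,0,0,0,0, 1,0,0,0,0, 1,0,0,0,0, 1,0,0,0,0]'
python3 - <<'E'
from h import *
go(.609,.2374,.0445)
s2=snap("scene"); P=cloud(s2)
k=(abs(P[:,:,0]-.609)<.04)&(abs(P[:,:,1]-.237)<.05)&(P[:,:,2]>.105)&(P[:,:,2]<.129); Q=P[k]
print(len(Q),Q.min(0),Q.max(0))
b=cv2.resize(s2["image"][130:230,295:395,::-1],(500,500),interpolation=cv2.INTER_CUBIC)
cv2.imwrite("pics/a10.png",b)
E
```

```text
t: 47.95
ee_pos: [0.5884, 0.0494, 0.1239]
ee_rot: [0.707, 0.707, -0.0, -0.0]
ft_force: [-0.2, -0.7, -1.0]
width: 0.0541
grasp_force: 25.0
t: 48.95
ee_pos: [0.6089, 0.21, 0.1235]
ee_rot: [0.707, 0.707, 0.0, -0.0]
ft_force: [0.4, 0.6, -1.2]
width: 0.0541
grasp_force: 25.0
t: 49.95
ee_pos: [0.6091, 0.2375, 0.1235]
ee_rot: [0.707, 0.707, 0.0, 0.0]
ft_force: [0.2, 0.1, -1.2]
width: 0.0542
grasp_force: 25.0
t 49.95 pos [0.6091 0.2375 0.1235] yang -0.0 w 0.0542 grip 25.0 F [ 0.2  0.1 -1.2] q6 0.27
  shift [-0.01 -0.    3.95] spin 0.0 shift if spun first [-0.01 -0.    3.95]
192 [0.57103715 0.21015786 0.10588825] [0.64892749 0.26263192 0.12897499]
```

View pics/a10.png

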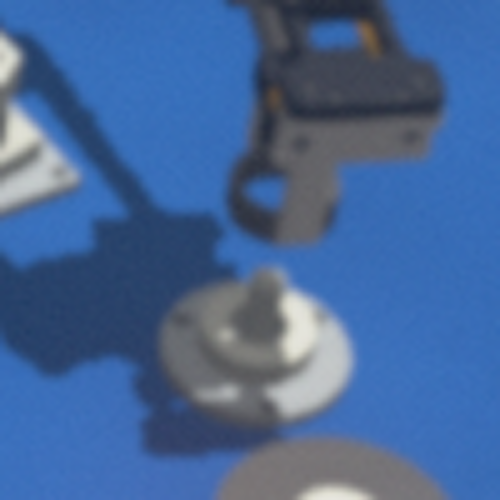

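The pipe's measured y span is 0.210–0.263 (centre 0.2364), over the pin, and the flange lies flat on the round base at (265,335). I lower it to the flange.

```bash
python3 -m creep '[1,0,0,0.5,0, 1,0,0,0.5,0, 1,0,0,0.6,0, 1,0,0,0.6,0, 1,0,0,0.7,0, 1,0,0,0.6,0, 1,0,0,0.45,0, 1,0,0,0,0]'
python3 -c "
from h import *
go(.609,.2374,.0442)"
```

```text
t: 51.0
ee_pos: [0.609, 0.2377, 0.044]
ee_rot: [0.707, 0.707, -0.0, -0.0]
ft_force: [-0.4, 0.4, -1.0]
width: 0.0541
grasp_force: 25.0
t 51.0 pos [0.609  0.2377 0.044 ] yang -0.0 w 0.0541 grip 25.0 F [-0.4  0.4 -1. ] q6 0.27
  shift [-0.01  0.   -0.01] spin 0.0 shift if spun first [-0.01  0.   -0.01]
```

Now I release, rise and move the arm clear towards −y, then check everything.

```bash
python3 -m creep '[0,0,0,0,0, 0,0,0,0,0, 0,0,0,0,0, 0,0,0,-0.7,0, 0,0,0,-1,0, 0,0,0,-1,0, 0,0,0,-1,0, 0,0,0,-1,0]'
python3 -m creep '[0,-1,-0.1,0,0, 0,-1,-0.1,0,0, 0,-1,-0.1,0,0, 0,-1,-0.1,0,0, 0,-1,-0.1,0,0, 0,-1,-0.1,0,0, 0,-1,-0.1,0,0, 0,-1,-0.1,0,0]'
python3 -m creep '[0,-1,-0.3,0,0, 0,-1,-0.3,0,0, 0,-1,-0.3,0,0, 0,-1,-0.3,0,0, 0,-1,-0.3,0,0, 0,-1,-0.3,0,0, 0,-1,-0.3,0,0, 0,0,0,0,0]'
python3 - <<'E'
from h import *
go(.5,-.1,.12)
s=snap("top"); s2=snap("scene"); P=cloud(s)
for x,y,lo,hi,n in ((.609,.2374,.04,.052,"wide"),(.609,.2374,.02,.034,"flange"),(.45,.109,.074,.09,"nut")):
  k=(abs(P[:,:,0]-x)<.045)&(abs(P[:,:,1]-y)<.045)&(P[:,:,2]>lo)&(P[:,:,2]<hi)
  Q=P[k]; r=cv2.minAreaRect((Q[:,:2]*1000).astype(np.float32)); print(n,len(Q),np.round(r[0]),np.round(r[1]),np.percentile(Q[:,2],[5,50,95]).round(4))
for n in ("hammer","grinder"):
  m=outline_of("top",n)[0]; Q=P[m["mask"]]; zt=np.percentile(Q[:,2],97); T=Q[Q[:,2]>zt-.004]; print(n,np.round(cv2.minAreaRect((T[:,:2]*1000).astype(np.float32))[0]))
a=cv2.resize(s["image"][170:290,140:260,::-1],(400,400),interpolation=cv2.INTER_CUBIC); b=cv2.resize(s2["image"][120:250,260:390,::-1],(400,400),interpolation=cv2.INTER_CUBIC)
cv2.imwrite("pics/a11.png",np.hstack([a,b]))
E
```

```text
t: 52.0
ee_pos: [0.6093, 0.2378, 0.1404]
ee_rot: [0.707, 0.707, 0.001, 0.0]
ft_force: [0.9, -0.6, -0.5]
width: 0.094
grasp_force: 0.0
t: 53.0
ee_pos: [0.5928, 0.0764, 0.1385]
ee_rot: [0.707, 0.707, 0.0, 0.0]
ft_force: [-0.3, -0.4, 0.7]
width: 0.0939
grasp_force: 0.0
t: 54.0
ee_pos: [0.5505, -0.0637, 0.1385]
ee_rot: [0.708, 0.706, 0.0, -0.0]
ft_force: [0.8, -0.1, 1.1]
width: 0.094
grasp_force: 0.0
t 54.0 pos [ 0.5505 -0.0637  0.1385] yang -0.2 w 0.094 grip 0.0 F [ 0.8 -0.1  1.1] q6 -0.24
  shift [-1.82 -2.52  0.92] spin 0.0 shift if spun first [-1.82 -2.52  0.92]
wide 124 [608. 236.] [53. 52.] [0.0412 0.0456 0.0495]
flange 152 [606. 234.] [51. 58.] [0.0214 0.0269 0.0318]
nut 182 [448. 107.] [50. 44.] [0.0766 0.0803 0.0839]
hammer [ 653. -106.]
grinder [635. 105.]
```

View pics/a11.png

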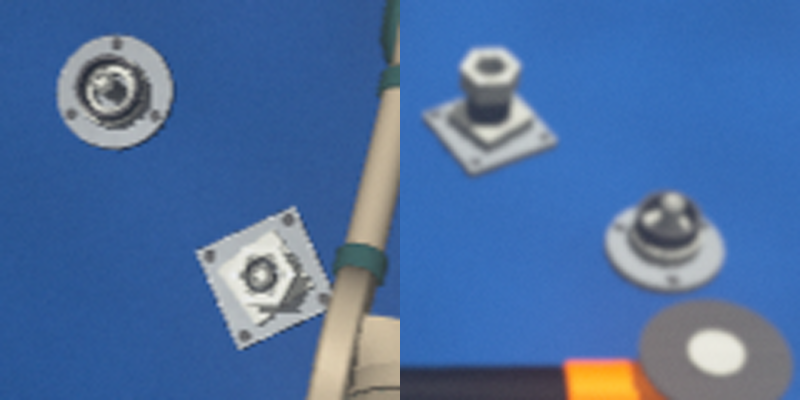

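Both stacks are flat and centred (wide pipe 608,236, top 46 mm; nut top 80 mm), and the gripper is clear. The bystander numbers here include some of the arm, but no contact force was ever measured near them. I hand in the job.

```bash
python3 -c "
from plant import order
print(order.finish_job())"
```

```text
the job is handed in; nothing more can be done
None
```

I handed the job in at about 54 s: plate, narrow pipe and nut are on the square jig's pin, flange and wide pipe on the round jig's, all flat and within about 2 mm of centre in the last pictures; the arm never worked near the hammer or grinder, but my final position check on them was spoiled by the arm in view.

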